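# Dock a power pack in the load tester and select the load

### The job

Lay the white power pack in the load tester's recess and press it fully home, flat on the pad, so that its top is flush with the panel. Then turn the tester's selector knob clockwise until its pointer clicks in at the three-dot mark, without going on past it, and let go.

Things in the scene. Friction and masses are not known exactly. Their poses are not given: they have to be found in the camera images.
- pack: white power pack, a slab 60 x 98 x 22 mm with rounded edges, 0.21 kg, lying flat on the bench to the left of the tester. Origin: centre of its underside; x across its 60 mm width, y along its 98 mm length, z up out of its top. It may go into the recess either way round.
- tester: load tester fixed on the bench: a flat grey box 150 (x) x 260 (y) x 56 mm high. Origin: centre of its underside on the bench; x points away from the robot (its own rear), y to its left, z up. Recess on the left half, black dial plate with the selector on the right half. Both work from above.
- recess_floor (a point): centre of the recess floor (black pad, copper rings), 34 mm above the bench; axes as the tester's. The recess is 103 mm along x, 65 mm along y and 22 mm deep, with a 4 mm chamfer round its mouth; the pack's length goes along x. A steel spring clip stands 5 mm into it at the middle of each end, 10 to 22 mm above the floor: the pack rests on them until pushed past (about 15 N).
- recess_mouth (a point): centre of the recess at panel height, 56 mm above the bench, 22 mm above recess_floor. In the middle of each long side is a thumb notch for a finger: 52 mm wide along x, reaching to 52 mm from the centre along y, its floor 17 mm below the panel.
- selector (a joint): selector angle in rad, clockwise seen from above; five click positions 30 degrees apart: 0 = ring mark (off), 0.524 = one dot, 1.047 = two dots, 1.571 = three dots, 2.094 = four dots (end stop). A spring detent pulls the knob into the nearest position; stiff to about 0.1 N m between them.
- selector_grip (a point): on the knob's axis, 78 mm above the bench, in the knob's grip bar: the bar is 62 mm long, 14 mm thick, 26 mm high (from 63 to 89 mm above the bench), standing on a round skirt of 66 mm diameter. This frame turns with the knob: x along the bar towards its pointer end (white line), z up.
- mark_three (a point): middle of the three-dot mark on the dial plate, 54 mm from the knob's axis, 56 mm above the bench. Seen from the robot the marks run clockwise from the ring at the left: ring, one, two, three, four white dots, dice fashion, 30 degrees apart on the far side of the knob.

How it is judged:
On the way, in this order (a step that is already met when the one before it is completed fails the run):
1. the pack is home in the recess, flat on the pad (z of pack in the frame of recess_floor below 0.0025 m and horizontal distance between pack and recess_floor below 0.008 m and angle between pack's own z axis and vertical below 0.05 rad), for 0.2 s.
2. the selector has clicked in at the three-dot mark (value of joint selector between 1.4708 and 1.6708 rad), for 0.3 s.
At the end, for the whole second after the job is handed in: The pack lies in the recess within 2.5 mm of the floor, within 8 mm of its centre and within 0.05 rad of level, at rest; the selector stands within 0.1 rad of the three-dot position (all of step 1 and all of step 2 and linear speed of pack below 0.02 m/s); the robot touches nothing.
It fails at once if the selector is turned on past three dots to four (value of joint selector above 1.8708 rad).
It also fails if it takes over 58 s, if anything falls off the work surface, if the arm or the gripper's body presses on something with over 40 N, if the wrist force passes 120 N, or if a joint passes its speed limit or range.

### The arm

A 6-joint arm with a two-finger parallel gripper is mounted at the origin on a cart in front of the work surface, level with it; the furniture and walls round the work are solid. World frame = base frame: x ahead of the robot, y to its left, z up, the work surface at z = 0. Lengths are in m, angles in rad, forces in N, time in s.
With the tool pointing down it reaches from about 0.3 to 0.75 m from the base axis. Payload 8.5 kg.
Tool frame: the origin (TCP) lies at the very end of the fingers, on their centre line; the grasp point (between the pads) lies env.grasp_offset behind it (env.grasp_offset is the distance from the TCP to the grasp point, in m); x points along the fingers, y is the direction in which the jaws open and shut, and the axes are right-handed (so a half turn about x gives the same grasp; the last joint's range is limited). The gripper opens to 85 mm and grips with 20 to 120 N. Pads are 22 mm wide; open, the fingers measure 114 mm over their backs; the gripper's body (76 mm by 85 mm) begins 54 mm behind the grasp point. The pads swing forward as they close: fully open they stand 13 mm farther back than shut.
Start: joints at [-1.544, 0.381, 1.297, -0, 1.464, -0.215], TCP at [0.132, -0.534, 0.231] pointing down, gripper open.
Joint ranges: [-3.11, 3.11], [-0.89, 2.33], [0.22, 2.48], [-1.42, 4.56], [0.17, 2.85], [-2.88, 2.88]. Speed limits (rad/s): [2.39, 2.39, 3.14, 3.14, 3.14, 3.14].

### API

Orientations are given as a rotation vector (axis times angle).
In Python, from bench import env gives the robot as it stands. The module is installed in compiled form; this text tells all that it offers. Calls block until the motion is done:
- env.reach(position, orientation): joint-space move of the TCP to a pose.
- env.move_straight(position, rotation=None, speed=0.15): straight line of the TCP; rotation=None keeps the orientation; speed is the mean speed in m/s.
- env.move_j(angles): joint-space move.
- env.command_gripper(opening): finger opening in m; the grip force is fixed at half the most; returns when the fingers have stopped.
- env.wait(seconds).
- env.solve_ik(position, orientation): joint angles nearest the present ones, or None.
- env.get_state(): the state.
- env.snapshot(name): name is "side" or "top"; returns a dict with "frame" (384x512x3 uint8, red, green, blue), "depth" (384x512 float32, m along the optical axis (not along the pixel's ray), 0 where there is no reading), "intrinsics" (3x3 intrinsics, pixels), "k1" (the pictures are not rectified: a ray, as slopes to the right and down, at radius r is drawn at 1 + k1 r^2 times it, then the intrinsics apply), "rvec" (rotation vector, rad) and "tvec" (3), from world to camera coordinates, as OpenCV has them. Camera axes: x right, y down, z forward; pixel columns grow to the right and rows downward; lengths in m; the calibration is good to about 2 mm. A picture is of the moment at which its call begins.
A pose or a line that the arm cannot do raises env.IKError and nothing moves.
- env.close_job(): hands the job in, once; it reports no verdict.
Trained networks look in a picture, given as the dict that the camera call returned (one of the last four; its "shot" number tells which), for a name from the list of things; names that differ only in an ending like _2 or _b are one class to them, and where a whole thing is asked for, a point or a joint stands for the part that bears it (a point fixed in the world has none). Each returns a list of dicts, best first, with "p" (0 to 1); they miss things now and then, are a little off and sometimes report something else, mostly with a low value. They report only what shows in the picture. A call takes as long as a camera call.
- env.trace(picture, query): "pixels" (384x512 bool, what is visible of it) and "location" ([column, row] in pixels, amid what is visible of it).
The state is a dict: "clock": time; "joint_positions": joint angles; "qd": joint speeds; "joint_efforts": joint torques, N m; "eef_pos": TCP position; "orientation": TCP orientation; "contact_force": force on the tool from outside, world axes, zero at the start; "moment": the same for the moment, N m; "grip_width": finger opening in m.
Only numpy, scipy, OpenCV 4.12 (cv2) and the standard library are available. Lean on these libraries where they do the work, as an engineer would, in place of code of your own. Each camera call takes 0.05 s, during which the arm holds its last target. There are 200 camera calls.

## Working session

There is one attempt and no reset: what is moved stays moved. The work goes in short steps, each a Python script; the robot and the scene stay as the last script left them, time stands still between calls to the robot, and variables do not carry over. Pictures are saved under pics/ and viewed, about 8 in all and at most 12, crops included, and the job is handed in when it is done.

```bash
mkdir -p pics
cat > h.py <<'E'
import numpy as np, cv2
from scipy.spatial.transform import Rotation as R
from bench import env
def cam(s):
    return np.array(s["intrinsics"]),float(s["k1"]),R.from_rotvec(np.ravel(s["rvec"])).as_matrix(),np.ravel(s["tvec"])
def rays(s,uv):
    K,k1,Rm,t=cam(s); uv=np.asarray(uv,float).reshape(-1,1,2)
    n=cv2.undistortPoints(uv,K,np.array([k1,0,0,0.]))[:,0]
    return np.c_[n,np.ones(len(n))]
def at_z(s,uv,z):
    K,k1,Rm,t=cam(s); d=rays(s,uv)@Rm; c=-Rm.T@t
    return c+d*((z-c[2])/d[:,2])[:,None]
def cloud(s,mask):
    v,u=np.nonzero(mask&(s["depth"]>0)); K,k1,Rm,t=cam(s)
    return (rays(s,np.c_[u,v])*s["depth"][v,u][:,None]-t)@Rm
def proj(s,P):
    K,k1,Rm,t=cam(s)
    return cv2.projectPoints(np.asarray(P,float).reshape(-1,3),np.ravel(s["rvec"]).astype(float),t.astype(float),K,np.array([k1,0,0,0.]))[0][:,0]
def down(a):  # tool pointing down, jaw axis (tool y) at world angle a
    x=np.array([0,0,-1.]);y=np.array([np.cos(a),np.sin(a),0]);
    return R.from_matrix(np.c_[x,y,np.cross(x,y)]).as_rotvec()
E
python3 - <<'E'
from h import *
s0=env.get_state();print(s0,env.grasp_offset)
ims=[]
for n in("top","side"):
    s=env.snapshot(n); ims.append(s["frame"])
    print(n,cam(s)[3],-cam(s)[2].T@cam(s)[3])
    for q in("pack","tester","selector","mark_three","recess_mouth"):
        try: r=env.trace(s,q)
        except Exception as e: print(q,e);continue
        for d in r[:2]:
            m=d["pixels"];P=cloud(s,m)
            print(q,round(d["p"],2),d["location"],m.sum(),np.median(P,0).round(3) if len(P) else'', np.percentile(P,[5,95],axis=0).round(3).tolist() if len(P) else'')
            if q=="pack" and len(P):
                T=P[np.abs(P[:,2]-.022)<.006]; print(cv2.minAreaRect(T[:,:2].astype(np.float32)),len(T))
            if q=="tester" and len(P):
                T=P[np.abs(P[:,2]-.056)<.006]; print(cv2.minAreaRect(T[:,:2].astype(np.float32)),len(T))
for n,i in zip("ts",ims): cv2.imwrite(f"pics/{n}0.png",cv2.resize(i[:,:,::-1],None,fx=1.5,fy=1.5))
E
```

```text
{'clock': 0.0, 'joint_positions': array([-1.54433920e+00,  3.81195116e-01,  1.29825975e+00,  2.24174775e-06,
        1.46362118e+00, -2.15314793e-01]), 'qd': array([-0.00028117, -0.00169107,  0.00011884, -0.00078845, -0.0004824 ,
        0.00113515]), 'joint_efforts': array([-7.70202114e-04, -4.48463917e+01, -2.31278783e+01, -2.34081290e-04,
        4.72903659e-03, -1.94849764e-05]), 'eef_pos': array([ 0.13166519, -0.5337004 ,  0.2307126 ]), 'orientation': array([ 2.0937898 ,  0.25588859, -2.09349014]), 'contact_force': array([-0.30836974,  0.58143195,  0.05420173]), 'moment': array([-0.01818748,  0.0139682 , -0.03906027]), 'grip_width': 0.08544494207653056} 0.0187
top [0.02369289 0.53275164 1.20046865] [0.36823143 0.03171066 1.26052001]
pack 0.55 [158.7, 226.1] 880 [0.456 0.266 0.021] [[0.415, 0.238, 0.015], [0.497, 0.295, 0.025]]
((0.45687565207481384, 0.26699361205101013), (0.09653951972723007, 0.05914701521396637), 13.931910514831543) 817
tester 0.79 [357.0, 189.7] 6625 [ 0.544 -0.234  0.055] [[0.474, -0.351, 0.031], [0.617, -0.115, 0.063]]
((0.5476269721984863, -0.23503500223159
[... 515 characters left out ...]
1] [[0.414, 0.241, 0.011], [0.498, 0.301, 0.023]]
((0.45712900161743164, 0.2687169909477234), (0.09601572155952454, 0.05910313129425049), 17.018301010131836) 1135
tester 0.75 [268.0, 167.3] 3206 [ 0.541 -0.2    0.053] [[0.47, -0.333, 0.014], [0.619, -0.102, 0.065]]
((0.5479280948638916, -0.23614825308322906), (0.26658231019973755, 0.15085119009017944), 82.73358154296875) 1562
selector 0.53 [281.4, 147.1] 269 [ 0.522 -0.283  0.07 ] [[0.498, -0.297, 0.06], [0.549, -0.262, 0.088]]
mark_three 0.91 [268.8, 168.8] 3239 [ 0.542 -0.198  0.053] [[0.472, -0.333, 0.014], [0.621, -0.102, 0.065]]
recess_mouth 0.75 [268.4, 166.4] 3179 [ 0.541 -0.198  0.054] [[0.473, -0.326, 0.015], [0.619, -0.102, 0.065]]
```

View both.

Run:
```python
from h import *
s=env.snapshot("top")
o=np.array([.5476,-.2350]);a=np.deg2rad(-7.25);ex=np.array([np.cos(a),np.sin(a)]);ey=np.array([-ex[1],ex[0]])
c=s["frame"][130:260,290:440,::-1].copy()
c=cv2.resize(c,None,fx=5,fy=4.6*5/4.6,interpolation=cv2.INTER_CUBIC)
for x,y,z in [(75,130,56),(75,-130,56),(-75,130,56),(-75,-130,56)]:
    p=proj(s,[*(o+ex*x/1e3+ey*y/1e3),z/1e3])[0]; cv2.circle(c,tuple(int(v) for v in (p-[290,130])*5),4,(0,0,255),1)
cv2.imwrite("pics/t1.png",c[:600])
```

```text
(no output)
```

View pics/t0.png

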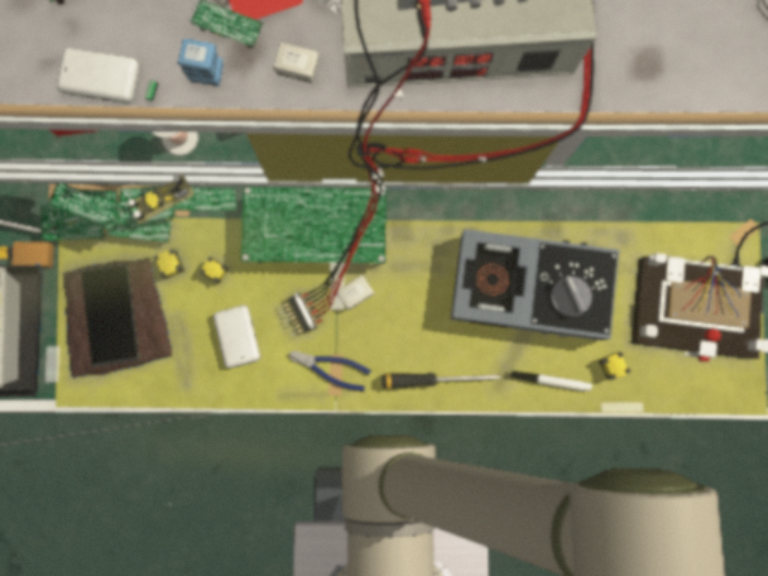

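View pics/t1.png

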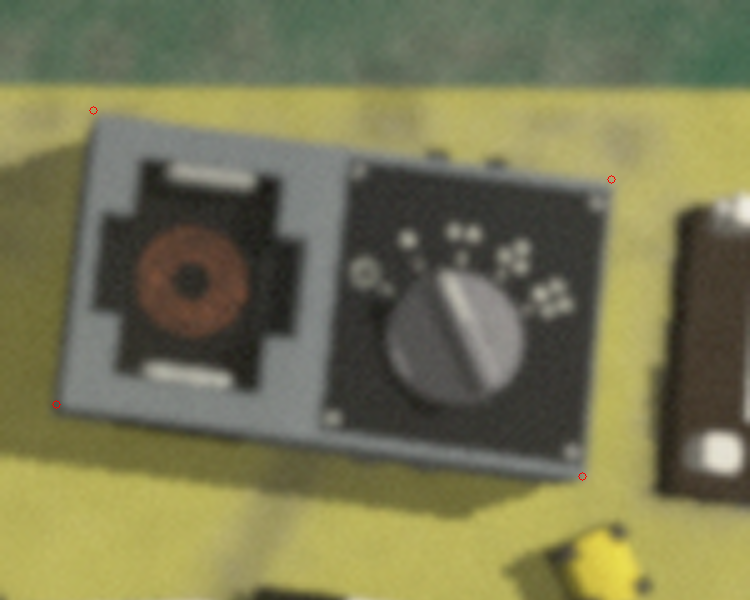

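Run:
```python
from h import *
s=env.snapshot("top")
px=lambda L:[(290+(x-2)/5,130+(y-2)/5) for x,y in L]
marks=at_z(s,px([(365,272),(407,240),(463,233),(515,257),(552,298)]),.056)[:,:2]
from scipy.optimize import least_squares
def f(p): 
    t=p[2]+np.deg2rad([60,30,0,-30,-60]); return (p[:2]+.054*np.c_[np.cos(t),np.sin(t)]-marks).ravel()
r=least_squares(f,[.52,-.29,-.12]);print("knob",r.x[:2],np.rad2deg(r.x[2]),np.abs(r.fun).max())
print("bar ends",at_z(s,px([(445,275),(490,387)]),.089))
print("ring",at_z(s,px([(192,281)]),.034),"mouth outline", at_z(s,px([(97,212),(307,238),(297,336),(93,310),(142,160),(284,178),(117,373),(258,390)]),.056).round(4).tolist())
o=np.array([.5476,-.2350]);a=np.deg2rad(-7.25)
M=np.array([[np.cos(a),-np.sin(a)],[np.sin(a),np.cos(a)]])
print("knob in tester",(r.x[:2]-o)@M,"ring in tester",(at_z(s,px([(192,281)]),.034)[0,:2]-o)@M)
P=cloud(s,np.ones((384,512),bool))
for y0 in np.arange(-.4,.4,.08):
    print(round(y0,2),[(round(P[k][:,2].max(),3) if len(P[k]) else 0) for x0 in np.arange(.3,.72,.06) for k in [np.where((P[:,0]>x0)&(P[:,0]<x0+.06)&(P[:,1]>y0)&(P[:,1]<y0+.08))[0]]])
for nm,p,d in [("pack",(.457,.268),15.5+90),("rec",(.556,-.175),82.75),("knob1",(.522,-.287),112.75),("knob3",(.522,-.287),52.75)]:
    for k in(0,-180):
        q=env.solve_ik([*p,.12],down(np.deg2rad(d+k)));print(nm,k,None if q is None else np.round(q,2))
```

```text
knob [ 0.52513334 -0.29132199] -7.664064756052831 0.0010517095139465082
bar ends [[ 0.55223802 -0.28016735  0.089     ]
 [ 0.49787464 -0.30029411  0.089     ]]
ring [[ 0.55655221 -0.16684613  0.034     ]] mouth outline [[0.5877, -0.1161, 0.056], [0.5755, -0.2209, 0.056], [0.526, -0.215, 0.056], [0.5381, -0.1138, 0.056], [0.6144, -0.1389, 0.056], [0.6059, -0.2099, 0.056], [0.5066, -0.1256, 0.056], [0.4988, -0.1953, 0.056]]
knob in tester [-0.01517926 -0.05870696] ring in tester [0.00027968 0.06873873]
-0.4 [np.float64(0.007), np.float64(0.031), np.float64(0.061), np.float64(0.064), np.float64(0.064), np.float64(0.06), np.float64(0.005)]
-0.32 [np.float64(0.006), np.float64(0.021), np.float64(0.061), np.float64(0.094), np.float64(0.093), np.float64(0.064), np.float64(0.006)]
-0.24 [np.float64(0.668), np.float64(0.022), np.float64(0.06), np.float64(0.063), np.float64(0.062), np.float64(0.061), np.float64(0.319)]
-0.16 [np.float64(0.641), np.float64(0.019), np.float64(0.009), np.float64(0.062), np.float64(0.062), np.float64(0.061), np.float64(0.254)]
-0.08 [np.float64(0.163), np.float64(
[... 461 characters left out ...]
.float64(0.048), np.float64(0.048), np.float64(0.048)]
0.24 [np.float64(0.006), np.float64(0.026), np.float64(0.029), np.float64(0.028), np.float64(0.047), np.float64(0.049), np.float64(0.048)]
0.32 [np.float64(0.633), np.float64(0.008), np.float64(0.014), np.float64(0.011), np.float64(0.034), np.float64(0.057), np.float64(0.074)]
pack 0 [ 0.31  0.46  1.53  0.    1.16 -1.53]
pack -180 [0.31 0.46 1.53 0.   1.16 1.61]
rec 0 [-0.51  0.54  1.37 -0.    1.23 -1.95]
rec -180 [-0.51  0.54  1.37  0.    1.23  1.19]
knob1 0 [-0.7   0.56  1.34 -0.    1.25 -2.67]
knob1 -180 [-0.7   0.56  1.34 -0.    1.25  0.47]
knob3 0 [-0.7   0.56  1.34 -0.    1.25 -1.62]
knob3 -180 [-0.7   0.56  1.34 -0.    1.25  1.52]
```

View pics/s0.png

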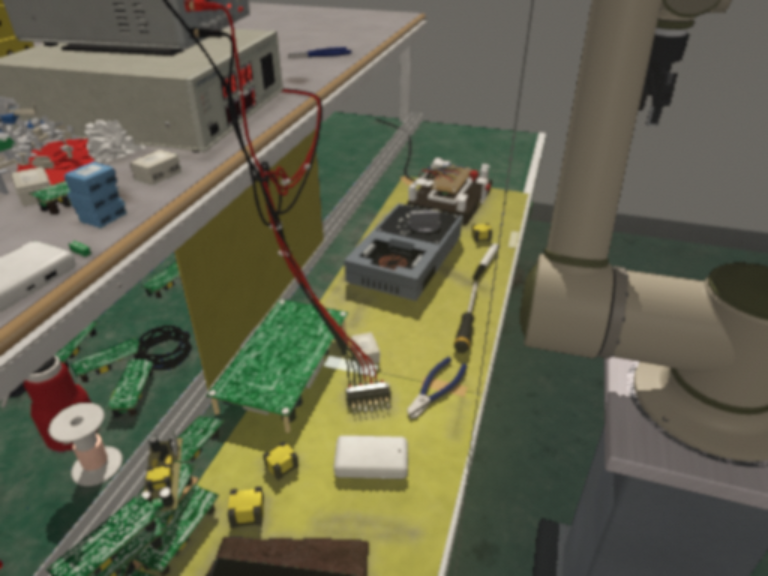

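Run:
```python
from h import *
o=down(np.deg2rad(15.5-90)); p=[.457,.268]
env.reach([.45,.05,.22],o); env.reach([*p,.10],o)
env.move_straight([*p,.004],speed=.08); print(env.get_state()["contact_force"])
env.command_gripper(.05); print(env.get_state()["grip_width"])
env.move_straight([*p,.15],speed=.1)
st=env.get_state();print(st["clock"],st["grip_width"],st["contact_force"])
s=env.snapshot("side"); r=env.trace(s,"pack")
c=np.array(r[0]["location"] if r else [240,200]).astype(int); x0=max(0,c[0]-80);y0=max(0,c[1]-80)
cv2.imwrite("pics/g1.png",cv2.resize(s["frame"][y0:y0+150,x0:x0+180,::-1],None,fx=4,fy=4,interpolation=cv2.INTER_CUBIC))
P=cloud(s,r[0]["pixels"]);print(r[0]["p"],np.percentile(P,[3,50,97],axis=0).round(3))
s=env.snapshot("top");r=env.trace(s,"pack")
if r:P=cloud(s,r[0]["pixels"]);print(r[0]["p"],np.percentile(P,[3,50,97],axis=0).round(3))
```

```text
[ 0.54695297 -0.17717246  0.16010936]
0.05692022670285727
7.4 0.05700258118461874 [-0.07969938  0.19801951 -2.50516097]
0.77 [[0.407 0.241 0.151]
 [0.441 0.281 0.165]
 [0.501 0.307 0.167]]
0.62 [[ 0.469 -0.355  0.03 ]
 [ 0.545 -0.234  0.055]
 [ 0.62  -0.11   0.067]]
```

View pics/g1.png

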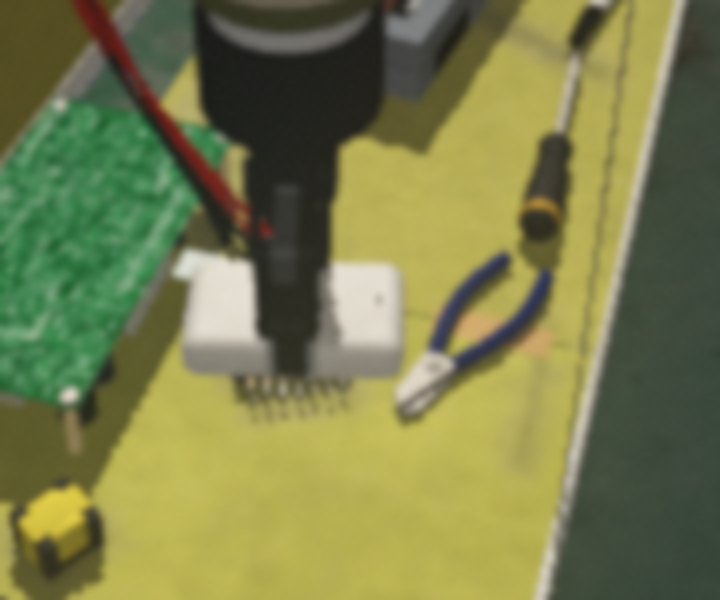

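```bash
cat >> h.py <<'E'
REC=np.array([.5566,-.1668]); TH=np.deg2rad(-7.4); KN=np.array([.5253,-.2910])
OR=down(TH-np.pi/2+np.pi)if 0 else down(TH-np.pi/2)
E
python3 - <<'E'
from h import *
env.move_straight([.45,.1,.22],speed=.25)
env.reach([.50,-.10,.22],OR); env.reach([*REC,.11],OR)
st=env.get_state();print(st["clock"],st["joint_positions"].round(2),st["contact_force"],st["eef_pos"])
ex=np.array([np.cos(TH),np.sin(TH)]);ey=np.array([-ex[1],ex[0]])
for n in("side","top"):
    s=env.snapshot(n); r=env.trace(s,"pack")
    for d in r[:2]:
        P=cloud(s,d["pixels"]);P=P[(abs(P[:,0]-REC[0])<.09)&(abs(P[:,1]-REC[1])<.09)&(P[:,2]>.095)&(P[:,2]<.14)]
        if len(P)<50: continue
        Q=np.c_[(P[:,:2]-REC)@np.c_[ex,ey],P[:,2]]
        print(n,d["p"],d["location"],len(P),np.percentile(Q,[1,4,50,96,99],axis=0).round(4).tolist())
    c=proj(s,[[*REC,.1]])[0].astype(int);x0=max(0,c[0]-80);y0=max(0,c[1]-75)
    cv2.imwrite(f"pics/r_{n}.png",cv2.resize(s["frame"][y0:y0+150,x0:x0+160,::-1],None,fx=4,fy=4,interpolation=cv2.INTER_CUBIC))
E
```

```text
9.925 [-0.49  0.54  1.39  0.    1.21  1.21] [-0.55590392 -0.31739006 -1.83768481] [ 0.55676311 -0.16552036  0.11097473]
side 0.67 [266.1, 152.2] 360 [[-0.0501, -0.0252, 0.1095], [-0.0493, -0.02, 0.1113], [-0.0223, 0.02, 0.1254], [0.037, 0.0339, 0.1281], [0.04, 0.0349, 0.1286]]
```

View pics/r_side.png

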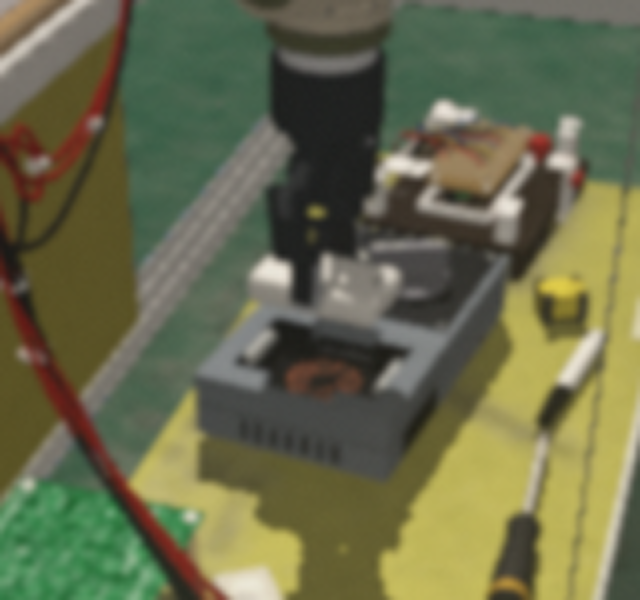

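Run:
```python
from h import *
env.move_straight([*REC,.068],OR,speed=.08); env.wait(.2)
f0=env.get_state()["contact_force"];print(f0)
z=.068
while z>.047:
    z-=.002; env.move_straight([*REC,z],OR,speed=.03)
    st=env.get_state(); f=st["contact_force"]-f0; print(round(z,3),st["eef_pos"].round(4),f.round(1),st["moment"].round(2))
    if np.linalg.norm(f)>22: break
print(st["clock"],st["grip_width"])
s=env.snapshot("side");c=proj(s,[[*REC,.06]])[0].astype(int);x0=max(0,c[0]-60);y0=max(0,c[1]-60)
cv2.imwrite("pics/r1.png",cv2.resize(s["frame"][y0:y0+120,x0:x0+130,::-1],None,fx=5,fy=5,interpolation=cv2.INTER_CUBIC))
```

```text
[ 0.6507582  -0.17452054 -1.91845682]
0.066 [ 0.5565 -0.1668  0.0659] [-0.9 -0.2 -0.7] [-0.02 -0.02 -0.03]
0.064 [ 0.5565 -0.1668  0.0638] [-0.8 -0.7  0.8] [ 0.04 -0.03  0.01]
0.062 [ 0.5565 -0.1668  0.0618] [-0.2 -0.1 -0. ] [0. 0. 0.]
0.06 [ 0.5565 -0.1667  0.0599] [-0.7 -0.2 -0.6] [-0.01  0.06 -0.  ]
0.058 [ 0.5565 -0.1668  0.0579] [-0.1  0.  -1.1] [-0.02 -0.04 -0.04]
0.056 [ 0.5565 -0.1668  0.0559] [-1.2 -0.3 -0.5] [-0.02 -0.02  0.01]
0.054 [ 0.5571 -0.167   0.0543] [1.3 0.9 1.9] [-0.01 -0.3  -0.03]
0.052 [ 0.5576 -0.1671  0.0525] [5.  0.2 2.3] [ 0.02 -0.86 -0.07]
0.05 [ 0.557  -0.1667  0.0499] [ 5.9  0.9 -1.2] [ 0.1  -1.02 -0.24]
0.048 [ 0.5565 -0.1667  0.0477] [4.8 0.9 0. ] [ 0.06 -0.72  0.06]
0.046 [ 0.5564 -0.1665  0.0456] [ 3.6  1.2 -0. ] [ 0.3  -0.71 -0.03]
13.75 0.05726479312939364
```

View pics/r1.png

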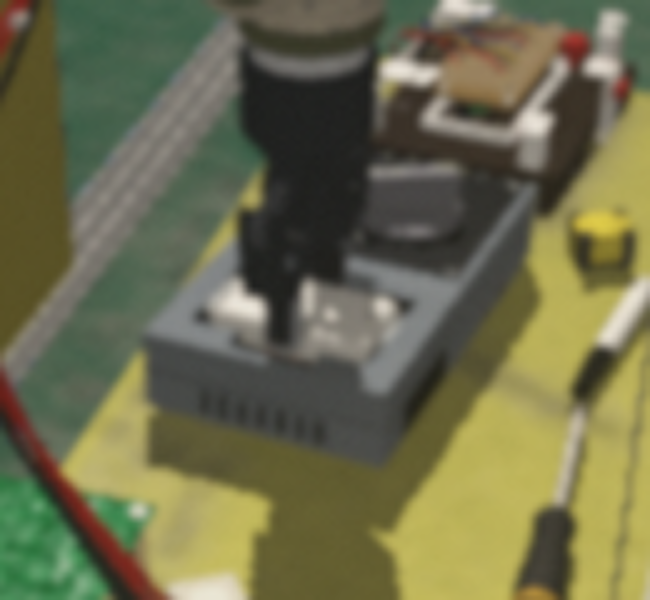

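Run:
```python
from h import *
env.command_gripper(.067); print(env.get_state()["contact_force"].round(1))
env.move_straight([*REC,.11],OR,speed=.1); env.command_gripper(0.)
env.move_straight([*REC,.068],OR,speed=.1); env.wait(.2)
f0=env.get_state()["contact_force"];z=.068
while z>.051:
    z-=.002; env.move_straight([*REC,z],OR,speed=.03)
    st=env.get_state(); f=st["contact_force"]-f0; print(round(z,3),st["eef_pos"][2].round(4),f.round(1),st["moment"].round(2))
    if np.linalg.norm(f)>35: break
env.move_straight([*REC,.16],OR,speed=.2); env.reach([.45,-.35,.25],OR)
print(env.get_state()["clock"])
ex=np.array([np.cos(TH),np.sin(TH)]);ey=np.array([-ex[1],ex[0]])
for n in("top","side"):
    s=env.snapshot(n);d=env.trace(s,"pack")
    P=cloud(s,np.ones((384,512),bool));Q=np.c_[(P[:,:2]-REC)@np.c_[ex,ey],P[:,2]]
    pk=Q[(abs(Q[:,0])<.043)&(abs(Q[:,1])<.024)&(Q[:,2]<.1)];pl=Q[(abs(Q[:,0])<.07)&(abs(Q[:,0])>.058)&(abs(Q[:,1])<.045)&(Q[:,2]<.1)]
    fit=np.linalg.lstsq(np.c_[pk[:,:2],np.ones(len(pk))],pk[:,2],rcond=None)[0]
    print(n,"pack z",np.median(pk[:,2]),"slopes",fit,"panel z",np.median(pl[:,2]))
    if n=="top":
        c=proj(s,[[.545,-.234,.06]])[0].astype(int);x0=c[0]-75;y0=c[1]-60;print(x0,y0)
        cv2.imwrite("pics/p1.png",cv2.resize(s["frame"][y0:y0+120,x0:x0+150,::-1],None,fx=5,fy=5,interpolation=cv2.INTER_CUBIC))
```

```text
[-0.   0.3 -0.3]
0.066 0.066 [-0.3 -0.  -0.7] [0.05 0.02 0.  ]
0.064 0.0639 [-0.7  0.6 -0.4] [ 0.04 -0.02  0.02]
0.062 0.0618 [0.  0.1 0.5] [0.   0.01 0.02]
0.06 0.0598 [-0.4  0.4  0.8] [ 0.02  0.01 -0.05]
0.058 0.0579 [ 0.   0.8 -0.5] [ 0.02 -0.    0.01]
0.056 0.056 [-0.6 -0.3  0.9] [-0.08 -0.11 -0.02]
0.054 0.0555 [-3.6  1.6 14.1] [ 0.22  0.52 -0.03]
0.052 0.0554 [-8.7  3.  30.5] [0.55 1.55 0.01]
0.05 0.0553 [-15.5   6.1  47.4] [ 0.97  2.48 -0.02]
20.1333
top pack z 0.054659895388168574 slopes [-0.00358308 -0.00015231  0.05468543] panel z 0.05535783637989006
281 129
side pack z 0.05475507795237705 slopes [-0.00183503  0.00785517  0.05475807] panel z 0.055470908150121456
```

View pics/p1.png

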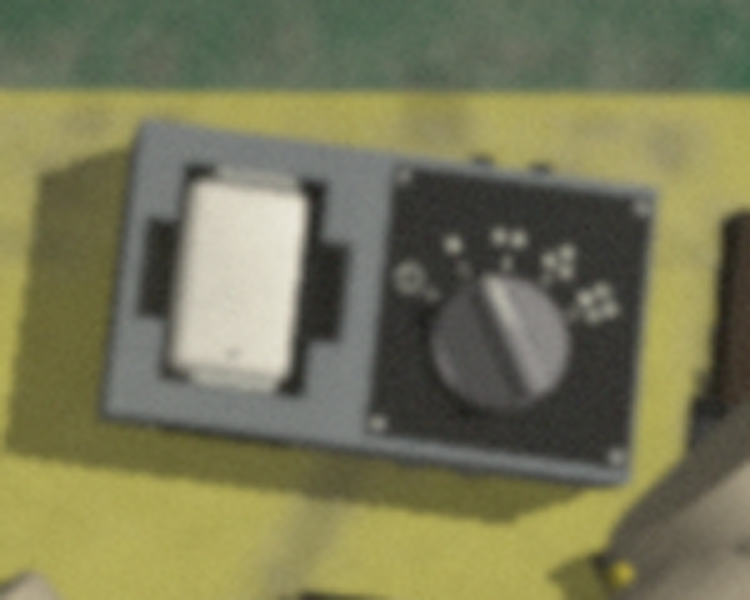

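Run:
```python
from h import *
b=TH+np.pi/6
env.command_gripper(.06)
env.reach([*KN,.14],down(b-np.pi/2)); env.move_straight([*KN,.068],speed=.08);env.wait(.1)
print(env.get_state()["contact_force"].round(1))
env.command_gripper(0.); st=env.get_state();print(st["grip_width"],st["contact_force"].round(1),st["moment"].round(2))
for k in range(10,61,10):
    env.reach([*KN,.068],down(b-np.pi/2-np.deg2rad(k))); st=env.get_state()
    print(k,st["clock"],st["eef_pos"].round(4),st["contact_force"].round(1),st["moment"].round(2))
env.wait(.3);print(env.get_state()["moment"].round(3))
env.command_gripper(.05); env.move_straight([*KN,.16],speed=.15); env.reach([.45,-.45,.25],down(b-np.pi/2))
s=env.snapshot("top");print(env.get_state()["clock"],env.get_state()["contact_force"])
cv2.imwrite("pics/k1.png",cv2.resize(s["frame"][129:249,281:431,::-1],None,fx=5,fy=5,interpolation=cv2.INTER_CUBIC))
```

```text
[-0.   0.5 -0.8]
0.012626853067638964 [ 3.1 -9.5 -1.3] [-1.36 -0.45  0.02]
10 23.4917 [ 0.5264 -0.2934  0.0686] [ 3.3 -8.9 -2.3] [-1.27 -0.54  0.03]
20 23.7833 [ 0.5265 -0.2933  0.0687] [ 2.9 -9.1 -2.7] [-1.22 -0.58 -0.07]
30 24.075 [ 0.5265 -0.2933  0.0686] [ 3.9 -8.1 -1.9] [-1.18 -0.61 -0.04]
40 24.3667 [ 0.5265 -0.2932  0.0687] [ 3.6 -8.5 -2.1] [-1.18 -0.68  0.05]
50 24.6583 [ 0.5266 -0.2932  0.0687] [ 4.3 -8.6 -2.8] [-1.15 -0.79 -0.07]
60 24.95 [ 0.5266 -0.2932  0.0687] [ 3.3 -8.3 -2. ] [-1.15 -0.85  0.  ]
[-1.097 -0.825 -0.13 ]
27.7083 [ 0.09047959 -0.50634269  0.84711896]
```

View pics/k1.png

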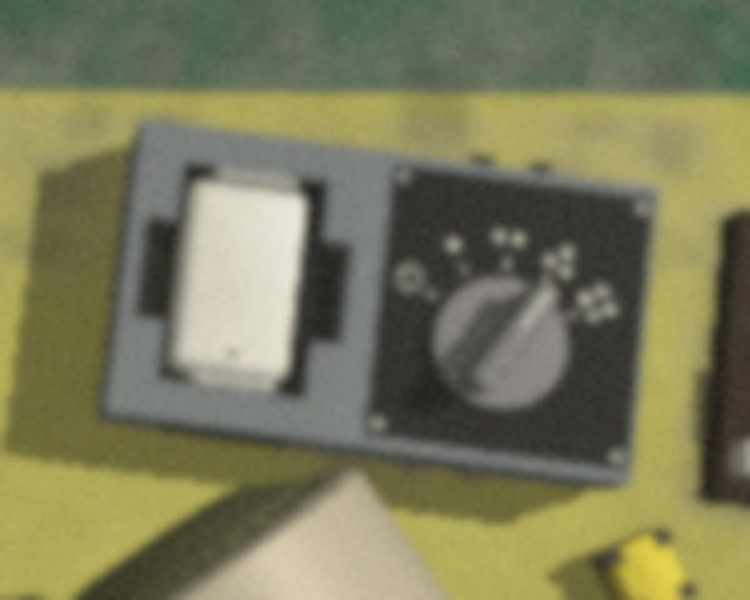

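The white line, from about (475,385) to (550,285), points at the three-dot mark, roughly 29.5° from the tester's x axis where 30° is expected. The pack is still in the recess and the arm is clear.

```bash
python3 -c "
from h import *
env.wait(.3);print(env.get_state()['clock']);print(env.close_job())"
```

```text
28.0083
the job is handed in; nothing more can be done
None
```

I put the pack in the recess, turned the selector to three dots and let go. I handed the job in at about 28 s of the 58 s allowed, and the system gave no verdict.

- **Pack:** I lowered it in the gripper past the clips, then pressed it at the centre with closed fingers until it stopped at about 47 N. With the fingers on it, the top stopped at about 55.5 mm, against the panel's 56 mm. Both cameras then showed it less than 1 mm below the panel surface and level to within 0.01 rad.
- **Selector:** It started at one dot, and I turned it 60° clockwise in 10° steps. In the last picture the pointer was at about 29.5° against the expected 30° for three dots, and it did not go past.
- **Disagreement:** My estimate of the knob's axis was about 2–3 mm off, which caused a side force of about 10 N while turning. It had no visible effect on the result.
- **At the end:** The arm was parked clear of everything, with contact force readings under 1 N.

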